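Roll a reagent bottle onto the bottle roller and swing its end stop closed

TASK

The amber reagent bottle lies parked on the front deck of the bottle roller. Without gripping or lifting anything, push its top with your fingertips so that it rolls away from you along the deck and comes to rest in the valley between the two rollers, square to them and not over the back; then push the peg of the swing stop until the stop is fully closed across the bottle's base, leaving the bottle resting on both rollers and the small things on the bench alone. Be gentle with the bottle, it is glass.

Things in the scene. Friction and masses are not known exactly. Their poses are not given: they have to be found in the camera images.
- roller_unit: bench bottle roller, fixed, white housing 230 (its x) x 250 (its y) mm. Origin: centre of its underside on the bench top. x points away from the operator, square to the rollers; y along the rollers to the left; z up. In x: deck -105 to 25 mm, rollers, ledge 60 mm high from 85 to 115 mm, then a drop to the bench. Grey bearing blocks 68 mm high at y = 101 to 125 mm either side
- deck (a point): middle of the front deck's top, 60 mm above the bench: a flat black mat 130 mm in x, 196 mm in y, with a lip 6 mm higher along its front edge (unit x = -115 to -105 mm)
- rollers (a point): point midway between the axes of the two rollers, 45 mm above the bench. Each roller is a bare metal tube with black rubber bands, radius 14 mm, 196 mm long along the unit's y, its axis 22 mm in x from this point; tops 1 mm below the deck; they turn with slight drag
- end_disc (a point): middle of the rubber disc (32 mm across) on the fixed end plate at the left, facing the bottle's cap, 93 mm above the bench; the plate reaches 122 mm above the bench and is 46 mm wide in x
- bottle: loose amber bottle along the unit's y, 0.3 to 0.6 kg, diameter 78, length 150 mm. Origin on its axis at mid length, 99 mm above the bench while on the deck. Own y runs from base to cap: body from -75 to 37 mm, white cap (44 mm wide) from 51 to 75 mm. Own x and z turn as it rolls; z is up at the start (grey sticker). It rolls easily; let go, it coasts about 2 cm from 0.1 m/s, 6 cm from 0.2 m/s
- valley (a point): where the bottle's origin lies when it rests between both rollers: 55 mm in x from the unit's origin, 93 mm above the bench, 6 mm lower than on the deck and 9 to 13 cm ahead of its start. Once past the deck's end it drops in by itself and stays if slow; one that arrives faster than about 0.3 m/s can roll out over the back. The bottle's top moves twice as far as its axis while rolling
- stop_arm (a joint): swing stop at the right-hand (-y) end: level bar on an upright pivot, 81 to 93 mm above the bench; rad, 0 = fully open (points to the unit's -y, outward), 1.571 = fully closed against its limit (points to the unit's +x, across the bottle's base), starts at 0 to 0.5. Turns counterclockwise from above to close, under 1 N at the peg; stays where it is left
- stop_peg (a point): upright black peg at the end of the swing stop, 13 mm thick, 45 mm from the pivot, to be pushed sideways; the point is on its axis 110 mm above the bench, its top is at 118 mm. On its leading side (toward the bottle when closed) the bar has a rubber bumper 20 mm across reaching 19 mm from the bar's middle
- stop_pivot (a point): axis of the swing stop's pivot, 110 mm above the bench (the hub there reaches 99 mm)
- vial_a: small brown vial with cap, 22 mm wide, 45 mm high, standing to the right in front; leave alone. Origin at its foot
- vial_b: small brown vial with cap, 22 mm wide, 45 mm high, standing to the right at the back; leave alone. Origin at its foot
- label_roll: white roll of labels lying flat, 58 mm across, 28 mm high, at the left in front; leave alone. Origin at the centre of its underside
- pen: marker pen lying behind the roller unit, 135 mm long, 17 mm thick; leave alone. Origin under its middle

How it is judged:
By the outcome, as a careful person would: the job done as asked, in the order asked, and still so for the second after the job is handed in, with the robot touching nothing.
It also fails if it takes over 64 s, if anything falls off the work surface, if the arm or the gripper's body presses on something with over 40 N, if the wrist force passes 120 N, or if a joint passes its speed limit or range.

ROBOT

A 6-joint arm with a two-finger parallel gripper is mounted at the origin on a cart in front of the work surface, level with it; the furniture and walls round the work are solid. World frame = base frame: x ahead of the robot, y to its left, z up, the work surface at z = 0. Lengths are in m, angles in degrees, forces in N, time in s.
With the tool pointing down it reaches from about 0.375 to 0.9 m from the base axis. Payload 3.1 kg.
Tool frame: the origin (TCP) lies between the finger pads; the fingertips stand 11 mm ahead of it and the grasp point (between the pads) lies 8 mm behind it; z points along the fingers, y is the line along which they close (so a half turn about z gives the same grasp; the last joint's range is limited). The gripper opens to 87 mm and grips with 3 to 60 N. Pads are 19 mm wide; open, the fingers measure 117 mm over their backs; the gripper's body (75 mm by 190 mm) begins 51 mm behind the grasp point.
Start: joints at [60.132, 30.224, 82.088, -0, 67.689, -10.227], TCP at [0.21, 0.589, 0.234] pointing down, gripper open.
Joint ranges: [-176.69, 176.69], [-43.24, 126.21], [12.49, 139.97], [-82, 262], [0, 151.66], [-163.58, 163.58]. Speed limits (degrees/s): [159.86, 159.86, 180, 180, 180, 180].

INTERFACE

Orientations are given as a 3x3 rotation matrix whose columns are the frame's x, y, z axes.
In Python, from rig import bot, viewer, workorder, nets gives the robot as it stands. The module is installed in compiled form; this text tells all that it offers.
- The arm moves only by the tool move_arm, never from a script. Its argument "increments" is a list of rows, each a list of 7 numbers: the shift along the tool's x, y, z normalised to -1 to 1, where 1 is 0.3 m, then the turn, a rotation vector about the tool's x, y, z normalised to -1 to 1, where 1 is pi rad, then the opening, from 0 (shut) to 1 (fully open). In form: [[tx, ty, tz, wx, wy, wz, grip], ...]. A call has 1 to 10 rows; each row is the pose to reach, as a shift and turn from the pose commanded when the call began, along the tool's axes at that moment, turning the shorter way round; what a row does not reach only later rows make up. A row lasts 1/12 s, in which the tool goes at most 41.7 mm and 7.16 degrees, less where a joint would pass 70% of its speed; a pose out of reach is approached as far as the arm can. A call with a number of a shift or a turn outside -1 to 1 is refused whole. A call with a gripper value outside its range is refused whole. The fingers move at their own pace and stop on an object; the grip force is fixed at half the most. Time passes only in rows, so rows that repeat a pose let the fingers close. It gives the time, the measured TCP pose, the force, the opening and the grip force at its end, in the units of the state.
- bot.read_state(): the state, without advancing time (a new reading comes with each control period).
- viewer.capture(name): name is "side" or "top"; returns a dict with "image" (384x512x3 uint8, blue, green, red), "K" (3x3 intrinsics, pixels), "dist" ([k1, k2, p1, p2, k3] as OpenCV has them; the pictures are not rectified), "eye" and "orientation" of the camera in the world. Camera axes: x right, y up, looking along -z (the intrinsics and any distortion apply to the point x, -y, -z); pixel columns grow to the right and rows downward; lengths in m; the calibration is good to about 2 mm. A picture is of the moment at which its call begins. There is no depth.
- workorder.hand_in(): hands the job in; it is judged then, once.
Trained networks look in the newest picture that a camera, given by its name, has taken for a name from the list of things; names that differ only in an ending like _2 or _b are one class to them, and where a whole thing is asked for, a point or a joint stands for the part that bears it (a point fixed in the world has none). Each returns a list of dicts, best first, with "conf" (0 to 1); they miss things now and then, are a little off and sometimes report something else, mostly with a low value. They report only what shows in the picture. A call takes as long as a camera call.
- nets.find_in(camera, thing): "location" ([column, row] in pixels, amid what is visible of it).
The state is a dict: "time_s": time; "joint_positions": joint angles; "qvel": joint speeds; "tau": joint torques, N m; "position": TCP position; "tcp_rot": TCP orientation; "force": force on the tool from outside, world axes, zero at the start; "moment": the same for the moment, N m; "opening": opening from 0.0 (shut) to 1.0 (fully open); "grasp_force": force on a finger pad.
Only numpy, scipy, OpenCV 4.12 (cv2) and the standard library are available. Lean on these libraries where they do the work, as an engineer would, in place of code of your own. Each camera call takes 0.05 s, during which the arm holds its last target. There are 200 camera calls.

## Working session

There is one attempt and no reset: what is moved stays moved. The work goes in short steps, Python scripts to look and compute and a tool call to move; the robot and the scene stay as the last step left them, time stands still between calls to the robot, and variables do not carry over. Pictures are saved under pics/ and viewed, at most 10 in all, crops included, and the job is handed in when it is done.

Besides the shell and the picture viewer there is one more tool, called after "Request:" as name(argument=value, ...), one argument or row to a line, values as JSON. move_arm: Moves the arm, as the interface text tells. Its arguments: {"type":"object","properties":{"increments":{"type":"array"}},"required":["increments"]}

```bash
mkdir -p pics; cat > h.py <<'E'
import numpy as np, cv2
from rig import bot, viewer, workorder, nets
def ray(c,px):
    d=np.array(c["dist"],float); K=np.array(c["K"],float)
    u=cv2.undistortPoints(np.array([[px]],float),K,d)[0,0]
    v=np.array(c["orientation"])@np.array([u[0],-u[1],-1.0]); return np.array(c["eye"],float),v
def atz(c,px,z):
    e,v=ray(c,px); return e+v*(z-e[2])/v[2]
def proj(c,P):
    R=np.array(c["orientation"]); q=(np.atleast_2d(P)-np.array(c["eye"]))@R*[1,-1,-1]
    return cv2.projectPoints(q,np.zeros(3),np.zeros(3),np.array(c["K"],float),np.array(c["dist"],float))[0][:,0]
E
cat > a.py <<'E'
from h import *
np.set_printoptions(precision=4,suppress=True)
Z=dict(roller_unit=.05,deck=.06,rollers=.045,end_disc=.093,bottle=.099,valley=.093,stop_arm=.09,stop_peg=.11,stop_pivot=.11,vial_a=.025,vial_b=.025,label_roll=.014,pen=.008)
for cam in("top","side"):
    c=viewer.capture(cam); cv2.imwrite(f"pics/{cam}0.png",c["image"]); print(cam,np.array(c["eye"]))
    for n,z in Z.items():
        for r in nets.find_in(cam,n)[:2]: print(n,np.round(r["location"],1),round(r["conf"],2),atz(c,r["location"],z)[:2])
s=bot.read_state(); print(s["position"],s["tcp_rot"],s["time_s"])
E
python3 a.py
```

```text
top [ 0.3293 -0.226   1.1874]
roller_unit [265.  182.9] 0.9 [ 0.543  -0.2234]
deck [264.1 185.3] 0.67 [ 0.5349 -0.2211]
rollers [264.7 188.5] 0.63 [ 0.5292 -0.2226]
end_disc [265.1 185.5] 0.67 [ 0.5283 -0.2237]
bottle [270.1 223.8] 0.7 [ 0.4326 -0.2357]
valley [262.7 189.4] 0.83 [ 0.5185 -0.2178]
stop_arm [319.5 183.4] 0.56 [ 0.5339 -0.3586]
stop_peg [322.2 179. ] 0.52 [ 0.541  -0.3629]
stop_pivot [263.1 185.5] 0.79 [ 0.5253 -0.2189]
vial_a [340.1 150.6] 0.56 [ 0.6344 -0.4228]
vial_b [340.1 150.6] 0.56 [ 0.6344 -0.4228]
label_roll [199.  236.6] 0.79 [ 0.4072 -0.0503]
pen [261.4 188.7] 0.68 [ 0.5352 -0.2137]
pen [274.2 141.8] 0.55 [ 0.6643 -0.2484]
side [ 0.4689 -1.0118  0.4612]
roller_unit [258.7 222.4] 0.67 [ 0.5346 -0.2961]
deck [260.4 223.3] 0.67 [ 0.5365 -0.3175]
rollers [259.  223.4] 0.87 [ 0.5358 -0.2919]
end_disc [258.  223.7] 0.68 [ 0.526  -0.3761]
bottle [214.3 196.5] 0.61 [ 0.4344 -0.2623]
valley [259.9 225.6] 0.94 [ 0.5292 -0.3837]
stop_arm [261.2 222.5] 0.77 [ 0.5333 -0.3662]
stop_peg [263.9 223.9] 0.86 [ 0.5346 -0.4064]
stop_pivot [257.4 221. ] 0.77 [ 0.5229 -0.395 ]
vial_a [313.  268.8] 0.69 [ 0.6322 -0.4368]
vial_a [200.1 264.1] 0.6 [ 0.4105 -0.4161]
vial_b [313.  268.8] 0.69 [ 0.6322 -0.4368]
vial_b [200.1 264.1] 0.6 [ 0.4105 -0.4161]
pen [257.7 218.8] 0.56 [ 0.5401 -0.2046]
pen [309.2 230.3] 0.45 [ 0.6609 -0.263 ]
[0.21   0.5886 0.2335] [[-0.9418  0.3361  0.    ]
 [ 0.3361  0.9418  0.    ]
 [-0.      0.     -1.    ]] 1.4
```

View pics/top0.png

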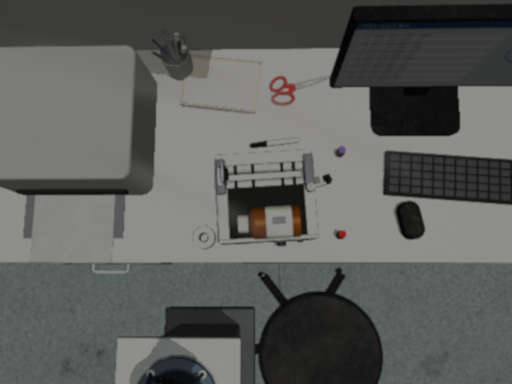

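View pics/side0.png

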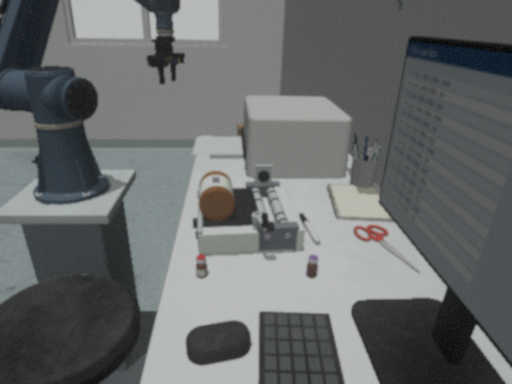

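The top view shows the unit at cols 215–318, rows 150–245. The bottle is near (270,222) with its cap to the left, and the peg is near (327,179). I'll enlarge this area to fix the unit's pose.

```bash
python3 - <<'E'
import cv2
a=cv2.imread("pics/top0.png")[135:255,195:355]
a=cv2.convertScaleAbs(a,alpha=1.6)
a=cv2.resize(a,None,fx=5,fy=5,interpolation=cv2.INTER_CUBIC)
cv2.imwrite("pics/crop1.png",a)
E
```

```text
(no output)
```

View pics/crop1.png

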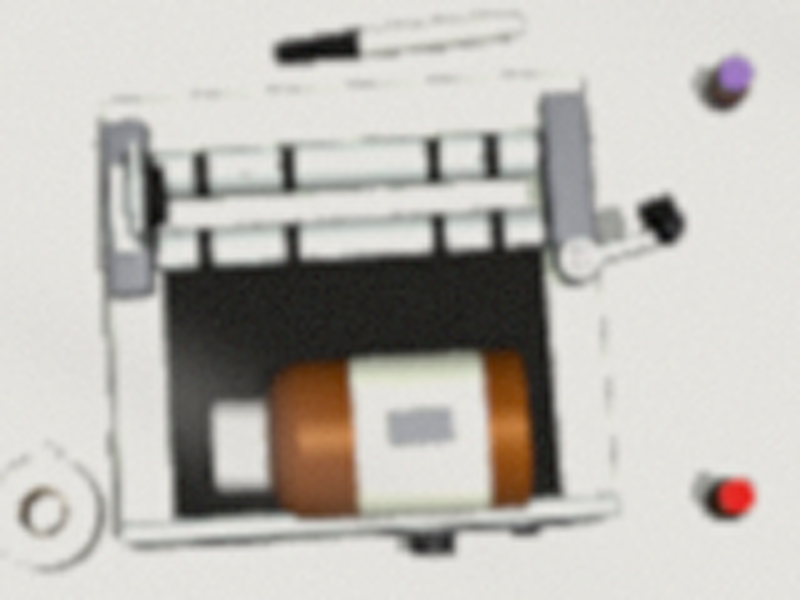

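```bash
cat > fit.py <<'E'
from h import *
from scipy.optimize import least_squares
np.set_printoptions(precision=4,suppress=True)
c=viewer.capture("top")
P=lambda x,y:np.array([x/5+195-.4,y/5+135-.4])
pts=[(25,98,60,165,270),(25,-98,60,548,250),(-105,98,60,177,518),(-105,-98,60,565,497),
(-115,-125,66,619,511),(-115,125,66,124,543)]
U=np.array([p[:3] for p in pts])/1e3; px=np.array([P(*p[3:]) for p in pts])
def tw(q,u): 
    cc,s=np.cos(q[2]),np.sin(q[2]); u=np.atleast_2d(u)
    return np.c_[q[0]+cc*u[:,0]-s*u[:,1],q[1]+s*u[:,0]+cc*u[:,1],u[:,2]]
r=least_squares(lambda q:(proj(c,tw(q,U))-px).ravel(),[.53,-.22,0])
q=r.x; print("unit",q[:2],np.degrees(q[2])); print(r.fun.reshape(-1,2))
def inv(w): 
    cc,s=np.cos(q[2]),np.sin(q[2]); d=w[:2]-q[:2]; return np.array([cc*d[0]+s*d[1],-s*d[0]+cc*d[1]])*1e3
for n,x,y,z in [("peg",660,216,.118),("pivot",577,256,.099),("bot_base_end",530,432,.099),("cap_end",213,445,.099),("sticker",420,425,.138),("vial_a",736,496,.045),("vial_b",735,73,.045),("pen",400,40,.012),("roll",45,510,.028),("blockR",565,250,.068),("plate",130,195,.122)]:
    w=atz(c,P(x,y),z); print(n,w,inv(w))
print("valley",tw(q,[.055,0,.093]))
E
python3 fit.py
```

```text
unit [ 0.5091 -0.2265] 3.2792399903163623
[[-0.2071 -0.7331]
 [-0.1554 -1.238 ]
 [-0.2807  0.6006]
 [ 0.2547  0.3673]
 [ 0.8521  0.8055]
 [-0.4883  0.0832]]
peg [ 0.5424 -0.3726  0.118 ] [  24.8824 -147.7419]
pivot [ 0.5262 -0.3341  0.099 ] [  10.9745 -108.3637]
bot_base_end [ 0.4395 -0.3097  0.099 ] [-74.2752 -79.1153]
cap_end [ 0.4331 -0.1557  0.099 ] [-71.7615  75.0749]
sticker [ 0.4388 -0.2553  0.138 ] [-71.8024 -24.7484]
vial_a [ 0.4124 -0.4174  0.045 ] [-107.4306 -185.049 ]
vial_b [ 0.6329 -0.4234  0.045 ] [ 112.3529 -203.6835]
pen [ 0.6609 -0.2494  0.012 ] [150.2743 -31.5654]
roll [ 0.4062 -0.0643  0.028 ] [-93.4041 167.7892]
blockR [ 0.5349 -0.3311  0.068 ] [  19.8358 -105.9486]
plate [ 0.5527 -0.1157  0.122 ] [ 49.9213 108.1371]
valley [[ 0.564  -0.2234  0.093 ]]
```

Unit pose is (0.509, −0.2265) with yaw 3.3°. The bottle axis is at unit x≈−72, and pivot and peg agree with the given sizes. Plan: use both fingertips side by side on the bottle's top, in a few short strokes, lifting between them.

Request:
move_arm(
  increments=[
    [-0.85,-0.9,0,0,0,-0.128,0.5],
    [-0.85,-0.9,0,0,0,-0.128,0.5],
    [-0.85,-0.9,0,0,0,-0.128,0.5],
    [-0.85,-0.9,0,0,0,-0.128,0.5],
    [-0.85,-0.9,0,0,0,-0.128,0.5],
    [-0.85,-0.9,0,0,0,-0.128,0.5],
    [-0.85,-0.9,0,0,0,-0.128,0.5],
    [-0.85,-0.9,0,0,0,-0.128,0.5],
    [-0.85,-0.9,0,0,0,-0.128,0.5],
    [-0.85,-0.9,0,0,0,-0.128,0.5],
  ],
)

```text
time_s: 2.28
position: [0.3628, 0.2432, 0.2339]
tcp_rot: [[-0.999, -0.052, 0.002], [-0.052, 0.999, -0.002], [-0.002, -0.002, -1.0]]
force: [-0.9, 0.6, -0.0]
opening: 0.504
grasp_force: 0.0
```

Request:
move_arm(
  increments=[
    [-0.072,-0.83,0,0,0,0,0.5],
    [-0.072,-0.83,0,0,0,0,0.5],
    [-0.072,-0.83,0,0,0,0,0.5],
    [-0.072,-0.83,0,0,0,0,0.5],
    [-0.072,-0.83,0,0,0,0,0.5],
    [-0.072,-0.83,0,0,0,0,0.5],
  ],
)

```text
time_s: 2.78
position: [0.3959, -0.0002, 0.2339]
tcp_rot: [[-0.998, -0.06, 0.001], [-0.06, 0.998, -0.0], [-0.001, -0.0, -1.0]]
force: [2.0, 0.0, 0.6]
opening: 0.499
grasp_force: 0.0
```

Request:
move_arm(
  increments=[
    [-0.072,-0.83,0,0,0,-0.002,0.5],
    [-0.072,-0.83,0,0,0,-0.002,0.5],
    [-0.072,-0.83,0,0,0,-0.002,0.5],
    [-0.072,-0.83,0,0,0,-0.002,0.5],
    [-0.072,-0.83,0,0,0,-0.002,0.5],
    [-0.072,-0.83,0,0,0,-0.002,0.5],
    [-0.072,-0.83,0.22,0,0,-0.002,0.5],
    [-0.072,-0.83,0.22,0,0,-0.002,0.5],
    [-0.072,-0.83,0.22,0,0,-0.002,0.5],
  ],
)

```text
time_s: 3.53
position: [0.4296, -0.2443, 0.1635]
tcp_rot: [[-0.998, -0.064, -0.007], [-0.064, 0.998, 0.007], [0.007, 0.007, -1.0]]
force: [-0.4, 0.5, 0.4]
opening: 0.497
grasp_force: 0.0
```

```bash
python3 - <<'E'
from h import *
np.set_printoptions(precision=4,suppress=True)
c=viewer.capture("side"); s=bot.read_state(); print(s["position"],s["tcp_rot"],s["force"],s["time_s"])
p=np.array(s["position"]);R=np.array(s["tcp_rot"])
print(proj(c,[p+R@[0,y,.011] for y in(-.0365,.0365)]))
a=cv2.resize(cv2.convertScaleAbs(c["image"][130:280,160:340],alpha=1.4),None,fx=4,fy=4,interpolation=cv2.INTER_CUBIC)
cv2.imwrite("pics/side1.png",a)
E
```

```text
[ 0.4307 -0.2446  0.1656] [[-0.9979 -0.0649 -0.0048]
 [-0.0649  0.9979  0.0046]
 [ 0.0045  0.0049 -1.    ]] [-0.1824  0.8758  0.7181] 3.5833
[[212.8278 177.1722]
 [212.0513 164.9569]]
```

View pics/side1.png

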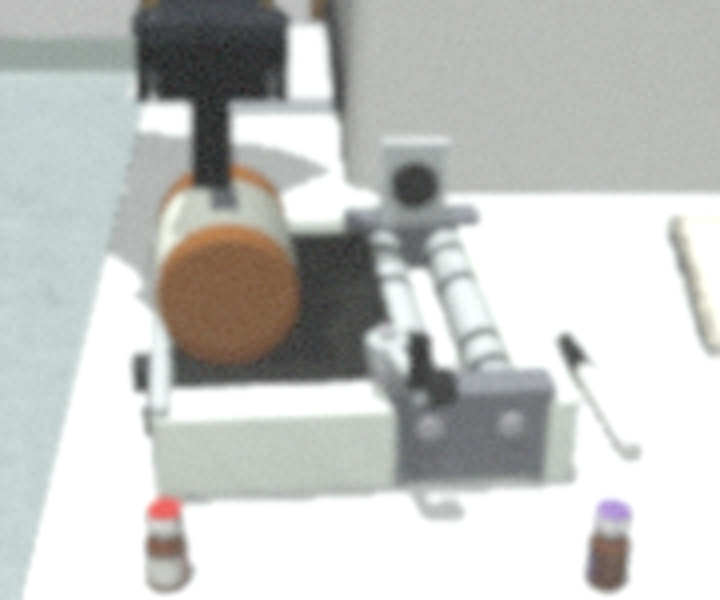

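The fingers hang above the bottle's body just behind its top, with the base centre at about (217,204). Descending to touch.

```bash
python3 - <<'E'
from h import *
c=viewer.capture("side")
print(atz(c,[217.2,203.7],.099)); print(proj(c,[[.4395,-.3097,.099],[.4395,-.3097,.138]]))
print(bot.read_state()["position"])
E
```

```text
[ 0.44203726 -0.29843782  0.099     ]
[[215.86409281 206.0727461 ]
 [215.53327353 189.62301099]]
[ 0.43189995 -0.24532079  0.16719548]
```

Request:
move_arm(
  increments=[
    [0,0,0.02,0,0,0,0.5],
    [0,0,0.04,0,0,0,0.5],
    [0,0,0.05,0,0,0,0.5],
    [0,0,0.05,0,0,0,0.5],
    [0,0,0.05,0,0,0,0.5],
  ],
)

```text
time_s: 4.05
position: [0.4323, -0.2458, 0.153]
tcp_rot: [[-0.998, -0.066, 0.001], [-0.066, 0.998, -0.001], [-0.001, -0.001, -1.0]]
force: [0.3, -0.2, -0.0]
opening: 0.498
grasp_force: 0.0
```

Request:
move_arm(
  increments=[
    [0,0,0.003,0,0,0,0.5],
    [0,0,0.006,0,0,0,0.5],
    [0,0,0.009,0,0,0,0.5],
    [0,0,0.01,0,0,0,0.5],
    [0,0,0.01,0,0,0,0.5],
  ],
)

```text
time_s: 4.47
position: [0.432, -0.2459, 0.1495]
tcp_rot: [[-0.998, -0.066, -0.0], [-0.066, 0.998, 0.0], [0.0, 0.0, -1.0]]
force: [-0.6, -0.2, 0.7]
opening: 0.503
grasp_force: 0.0
```

Request:
move_arm(
  increments=[
    [0,0,0.002,0,0,0,0.5],
    [0,0,0.004,0,0,0,0.5],
    [0,0,0.004,0,0,0,0.5],
  ],
)

```text
time_s: 4.72
position: [0.4326, -0.2463, 0.1489]
tcp_rot: [[-0.998, -0.065, 0.001], [-0.065, 0.998, -0.001], [-0.001, -0.001, -1.0]]
force: [0.0, 0.6, 3.8]
opening: 0.499
grasp_force: 2.1
```

Request:
move_arm(
  increments=[
    [-0.02,0,0,0,0,0,0.5],
    [-0.06,0,0,0,0,0,0.5],
    [-0.115,0,0,0,0,0,0.5],
    [-0.165,0,-0.03,0,0,0,0.5],
    [-0.18,0,-0.1,0,0,0,0.5],
    [-0.18,0,-0.1,0,0,0,0.5],
    [-0.18,0,-0.1,0,0,0,0.5],
    [-0.18,0,-0.1,0,0,0,0.5],
    [-0.18,0,-0.1,0,0,0,0.5],
    [-0.18,0,-0.1,0,0,0,0.5],
  ],
)

```text
time_s: 5.55
position: [0.485, -0.2419, 0.1774]
tcp_rot: [[-0.998, -0.065, -0.002], [-0.065, 0.998, 0.002], [0.002, 0.002, -1.0]]
force: [0.1, -0.2, 0.0]
opening: 0.498
grasp_force: 0.0
```

```bash
cat > b.py <<'E'
from h import *
import sys
np.set_printoptions(precision=4,suppress=True)
s=bot.read_state(); print(s["time_s"],s["position"])
for cam in("side","top"):
    c=viewer.capture(cam)
    for r in nets.find_in(cam,"bottle")[:1]: print(cam,r["location"],r["conf"],atz(c,r["location"],.099))
    # amber blob
    h=cv2.cvtColor(c["image"],cv2.COLOR_BGR2HSV); m=cv2.inRange(h,(5,110,30),(18,255,255))
    n,l,st,ce=cv2.connectedComponentsWithStats(m)
    for i in range(1,n):
        if st[i,4]>60: print(cam,st[i],ce[i],atz(c,ce[i],.099))
    y=slice(120,290) if cam=="side" else slice(135,255); x=slice(160,340) if cam=="side" else slice(195,355)
    cv2.imwrite(f"pics/{cam}_{sys.argv[1]}.png",cv2.resize(cv2.convertScaleAbs(c["image"][y,x],alpha=1.4),None,fx=3,fy=3,interpolation=cv2.INTER_CUBIC))
a=[cv2.imread(f"pics/{k}_{sys.argv[1]}.png") for k in("side","top")]
w=max(i.shape[1] for i in a)
cv2.imwrite(f"pics/both_{sys.argv[1]}.png",cv2.resize(np.vstack([cv2.copyMakeBorder(i,0,0,0,w-i.shape[1],0) for i in a]),None,fx=.68,fy=.68))
E
python3 b.py 2
```

```text
5.55 [ 0.485  -0.2419  0.1774]
side [240.7, 197.8] 0.58 [ 0.4941 -0.2694  0.099 ]
side [226 186  33  33 761] [241.5861 201.3233] [ 0.4956 -0.2872  0.099 ]
top [260.8, 209.7] 0.56 [ 0.4672 -0.2131  0.099 ]
```

View pics/both_2.png

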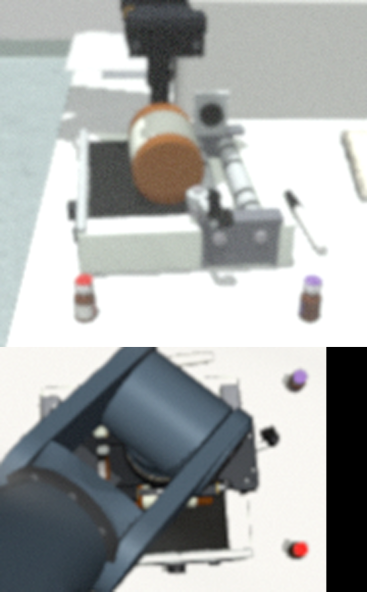

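The bottle rolled about 54 mm and looks square. Checking that it has come to rest.

Request:
move_arm(
  increments=[
    [0,0,0,0,0,0,0.5],
    [0,0,0,0,0,0,0.5],
    [0,0,0,0,0,0,0.5],
    [0,0,0,0,0,0,0.5],
  ],
)

```text
time_s: 6.08
position: [0.486, -0.2424, 0.1784]
tcp_rot: [[-0.998, -0.066, 0.0], [-0.066, 0.998, -0.0], [-0.0, -0.0, -1.0]]
force: [-0.1, -0.7, -0.6]
opening: 0.499
grasp_force: 0.0
```

```bash
python3 b.py 3; python3 -c "
from h import *
c=viewer.capture('side')
print(proj(c,[[.4995,-.3063,.099],[.4995,-.3063,.138]]))"
```

```text
6.0833 [ 0.486  -0.2424  0.1784]
side [229 186  32  33 745] [244.2081 200.7799] [ 0.5015 -0.2846  0.099 ]
top [261.9, 207.6] 0.65 [ 0.4723 -0.2158  0.099 ]
[[243.65104063 205.24529418]
 [243.92248673 188.91874494]]
```

Request:
move_arm(
  increments=[
    [0,0,0,0,0,0,0.5],
    [0,0,0,0,0,0,0.5],
    [0,0,0,0,0,0,0.5],
    [0,0,0,0,0,0,0.5],
    [0,0,0,0,0,0,0.5],
    [0,0,0,0,0,0,0.5],
  ],
)

```text
time_s: 6.83
position: [0.486, -0.2424, 0.1784]
tcp_rot: [[-0.998, -0.066, -0.0], [-0.066, 0.998, -0.0], [0.0, -0.0, -1.0]]
force: [0.5, -0.4, 0.8]
opening: 0.498
grasp_force: 0.0
```

```bash
python3 b.py 4
```

```text
6.8333 [ 0.486  -0.2424  0.1784]
side [243.5, 195.4] 0.61 [ 0.5009 -0.2569  0.099 ]
side [229 186  33  33 758] [244.3391 200.7533] [ 0.5018 -0.2844  0.099 ]
top [260.8, 207.7] 0.68 [ 0.4721 -0.2131  0.099 ]
```

View pics/both_4.png

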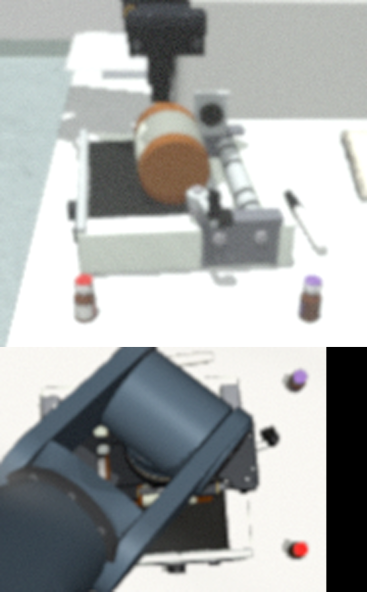

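At rest, roughly 60 mm further on. I'll overlay a square cylinder model to check its yaw.

```bash
cat > ov.py <<'E'
from h import *
import sys
ux,z,name=float(sys.argv[1])/1e3,float(sys.argv[2])/1e3,sys.argv[3]
q=(.5091,-.2265,np.radians(3.28)); cc,s=np.cos(q[2]),np.sin(q[2])
out=[]
for cam,(y,x) in dict(side=(slice(150,230),slice(200,300)),top=(slice(140,240),slice(205,330))).items():
    c=viewer.capture(cam); k=4
    a=cv2.resize(cv2.convertScaleAbs(c["image"][y,x],alpha=1.5),None,fx=k,fy=k,interpolation=cv2.INTER_CUBIC)
    t=np.linspace(0,2*np.pi,60)
    for yy,r,col in((-.077,.039,(0,255,0)),(.035,.039,(255,255,0)),(.049,.022,(255,0,255)),(.073,.022,(255,0,255))):
        u=np.c_[ux+r*np.cos(t),0*t+yy,z+r*np.sin(t)]
        w=np.c_[q[0]+cc*u[:,0]-s*u[:,1],q[1]+s*u[:,0]+cc*u[:,1],u[:,2]]
        p=(proj(c,w)-[x.start,y.start]+.5)*k
        cv2.polylines(a,[p.astype(np.int32)],True,col,1)
    out.append(a)
w=max(i.shape[1] for i in out)
im=np.vstack([cv2.copyMakeBorder(i,0,0,0,w-i.shape[1],0) for i in out])
cv2.imwrite("pics/%s.png"%name,cv2.resize(im,None,fx=.8,fy=.8))
E
python3 ov.py -12 99 ov1
```

```text
(no output)
```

View pics/ov1.png

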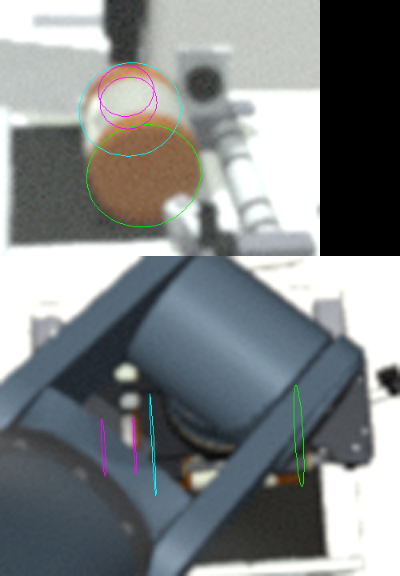

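The bottle is square to within about 1.5° at unit x≈−12. A second stroke like the first should take it past the deck's end.

Request:
move_arm(
  increments=[
    [-0.02,0,0.02,0,0,0,0.5],
    [-0.02,0,0.05,0,0,0,0.5],
    [-0.02,0,0.075,0,0,0,0.5],
    [-0.02,0,0.088,0,0,0,0.5],
    [-0.02,0,0.094,0,0,0,0.5],
    [-0.02,0,0.096,0,0,0,0.5],
    [-0.02,0,0.098,0,0,0,0.5],
    [-0.02,0,0.1,0,0,0,0.5],
    [-0.02,0,0.1,0,0,0,0.5],
  ],
)

```text
time_s: 7.88
position: [0.4923, -0.2419, 0.149]
tcp_rot: [[-0.998, -0.065, 0.001], [-0.065, 0.998, -0.0], [-0.001, -0.0, -1.0]]
force: [0.3, 1.4, 5.0]
opening: 0.501
grasp_force: 1.9
```

Request:
move_arm(
  increments=[
    [-0.02,0,0,0,0,0,0.5],
    [-0.06,0,0,0,0,0,0.5],
    [-0.115,0,0,0,0,0,0.5],
    [-0.165,0,-0.03,0,0,0,0.5],
    [-0.18,0,-0.1,0,0,0,0.5],
    [-0.18,0,-0.2,0,0,0,0.5],
    [-0.18,0,-0.2,0,0,0,0.5],
    [-0.18,0,-0.2,0,0,0,0.5],
    [-0.18,0,-0.2,0,0,0,0.5],
    [-0.18,0,-0.2,0,0,0,0.5],
  ],
)

```text
time_s: 8.72
position: [0.5448, -0.238, 0.2071]
tcp_rot: [[-0.998, -0.065, -0.002], [-0.065, 0.998, 0.001], [0.002, 0.002, -1.0]]
force: [0.6, 1.1, 0.4]
opening: 0.498
grasp_force: 0.0
```

Request:
move_arm(
  increments=[
    [0,0,0,0,0,0,0.3],
    [0,0,0,0,0,0,0.2],
    [0,0,0,0,0,0,0],
    [0,0,0,0,0,0,0],
    [0,0,0,0,0,0,0],
    [0,0,0,0,0,0,0],
    [0,0,0,0,0,0,0],
    [0,0,0,0,0,0,0],
  ],
)

```text
time_s: 9.38
position: [0.5459, -0.2385, 0.2084]
tcp_rot: [[-0.998, -0.066, 0.0], [-0.066, 0.998, -0.0], [-0.0, -0.0, -1.0]]
force: [-0.2, 0.2, 0.3]
opening: 0.026
grasp_force: 0.0
```

```bash
python3 b.py 5; python3 ov.py 55 93 ov2
```

```text
9.3833 [ 0.5459 -0.2385  0.2084]
side [273.0, 196.6] 0.8 [ 0.5683 -0.2636  0.099 ]
side [258 188  32  31 669] [273.2123 201.9716] [ 0.5658 -0.291   0.099 ]
top [283.9, 179.6] 0.73 [ 0.5419 -0.2701  0.099 ]
top [246 158  12  10 103] [251.7864 162.8447] [ 0.5846 -0.1907  0.099 ]
top [289 175   7  11  68] [292.3971 179.9265] [ 0.5411 -0.2911  0.099 ]
```

View pics/ov2.png

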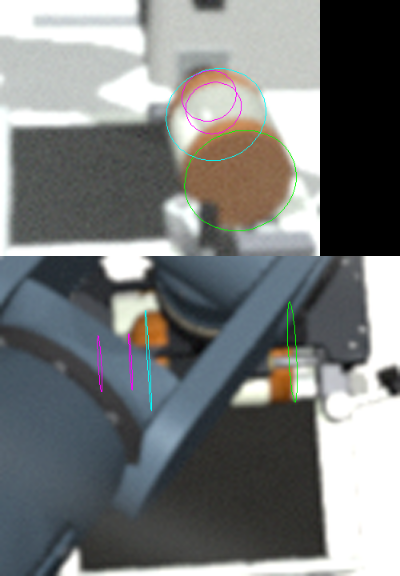

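Parts of the bottle are hidden by the arm. I'll move the arm clear to the right front, which is also the peg's approach side, and look again.

Request:
move_arm(
  increments=[
    [0.39,-0.61,0,0,0,0,0],
    [0.39,-0.61,0,0,0,0,0],
    [0.39,-0.61,0,0,0,0,0],
    [0.39,-0.61,0,0,0,0,0],
    [0.39,-0.61,0,0,0,0,0],
    [0.39,-0.61,0,0,0,0,0],
    [0.39,-0.61,0,0,0,0,0],
    [0.39,-0.61,0,0,0,0,0],
  ],
)

```text
time_s: 10.35
position: [0.4408, -0.4285, 0.2081]
tcp_rot: [[-0.998, -0.064, -0.0], [-0.064, 0.998, 0.001], [-0.0, 0.001, -1.0]]
force: [0.5, 1.4, -0.3]
opening: 0.007
grasp_force: 0.0
```

```bash
python3 b.py 6; python3 ov.py 55 93 ov3
```

```text
10.35 [ 0.4408 -0.4285  0.2081]
side [272.6, 199.1] 0.87 [ 0.5659 -0.2765  0.099 ]
side [258 188  31  31 629] [272.4086 202.2162] [ 0.5638 -0.2922  0.099 ]
top [268.5, 171.8] 0.58 [ 0.5617 -0.2322  0.099 ]
top [288 156   9  31 196] [292.0051 170.4337] [ 0.565  -0.2904  0.099 ]
top [246 158  17  31 440] [254.1364 172.6409] [ 0.5597 -0.1966  0.099 ]
```

View pics/ov3.png

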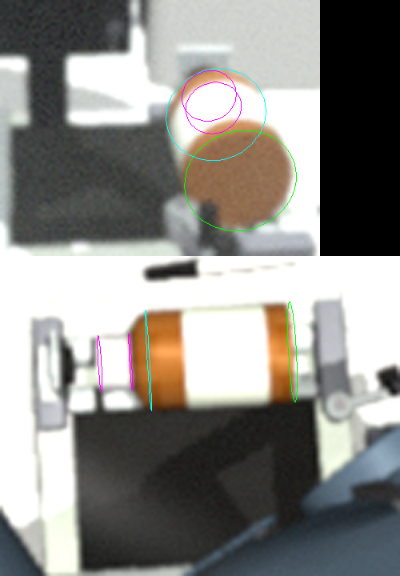

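The bottle lies in the valley on both rollers, square and matching the model. Next I go beside the peg and down.

Request:
move_arm(
  increments=[
    [-0.12,0.05,0,0,0,0,0],
    [-0.24,0.1,0,0,0,0,0],
    [-0.277,0.106,0,0,0,0,0],
    [-0.277,0.106,0.05,0,0,0,0],
    [-0.277,0.106,0.15,0,0,0,0],
    [-0.277,0.106,0.24,0,0,0,0],
    [-0.277,0.106,0.3,0,0,0,0],
    [-0.277,0.106,0.32,0,0,0,0],
    [-0.277,0.106,0.32,0,0,0,0],
    [-0.277,0.106,0.32,0,0,0,0],
  ],
)

```text
time_s: 11.48
position: [0.5223, -0.3915, 0.1127]
tcp_rot: [[-0.998, -0.066, 0.0], [-0.066, 0.998, -0.0], [-0.0, -0.0, -1.0]]
force: [-1.0, -0.2, 0.5]
opening: 0.005
grasp_force: 0.2
```

```bash
python3 b.py 7; python3 - <<'E'
from h import *
s=bot.read_state(); p=np.array(s["position"]);R=np.array(s["tcp_rot"]); c=viewer.capture("side")
a=c["image"][150:260,220:330]; k=5
im=cv2.resize(cv2.convertScaleAbs(a,alpha=1.5),None,fx=k,fy=k,interpolation=cv2.INTER_CUBIC)
q=np.radians(3.28)
def w(u,z): return [.5091+np.cos(q)*u[0]-np.sin(q)*u[1],-.2265+np.sin(q)*u[0]+np.cos(q)*u[1],z]
for P,col in[(w((.010,-.110),.099),(0,0,255)),(w((.0254,-.1523),.118),(0,255,0)),(p+R@[0,0,.011],(255,0,0))]:
    x=(proj(c,P)[0]-[220,150]+.5)*k; cv2.circle(im,tuple(int(v) for v in x),4,col,1)
cv2.imwrite("pics/peg.png",im); print(p,s["force"])
E
```

```text
11.4833 [ 0.5223 -0.3915  0.1127]
side [281.6, 215.0] 0.69 [ 0.5767 -0.3513  0.099 ]
side [269 214  15   6  64] [275.8594 215.9375] [ 0.5642 -0.3552  0.099 ]
top [264.8, 167.1] 0.94 [ 0.5737 -0.2231  0.099 ]
top [288 155   8  15  81] [291.1235 160.9383] [ 0.5891 -0.2885  0.099 ]
top [246 158  17  31 434] [254.0853 172.3456] [ 0.5605 -0.1965  0.099 ]
[ 0.52269174 -0.39229914  0.11399207] [-0.382036    0.32788401  0.15247244]
```

View pics/peg.png

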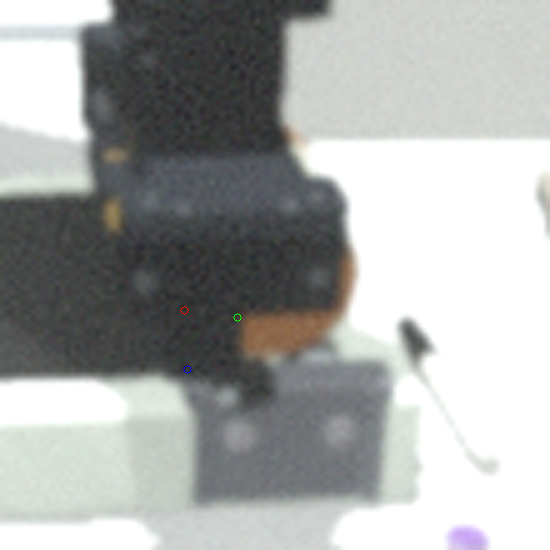

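The fingertip is down behind the peg with no contact, as planned. Now I push the peg round its arc.

Request:
move_arm(
  increments=[
    [-0.02,0.003,0,0,0,0,0],
    [-0.04,0.007,0,0,0,0,0],
    [-0.06,0.012,0,0,0,0,0],
    [-0.08,0.017,0,0,0,0,0],
    [-0.103,0.033,0,0,0,0,0],
    [-0.125,0.053,0,0,0,0,0],
    [-0.137,0.073,0,0,0,0,0],
    [-0.147,0.093,0,0,0,0,0],
    [-0.153,0.11,0,0,0,0,0],
    [-0.153,0.11,0,0,0,0,0],
  ],
)

```text
time_s: 12.57
position: [0.5658, -0.3537, 0.1123]
tcp_rot: [[-0.998, -0.067, -0.001], [-0.067, 0.998, 0.001], [0.001, 0.001, -1.0]]
force: [-0.7, 0.0, 1.0]
opening: 0.009
grasp_force: 0.0
```

Request:
move_arm(
  increments=[
    [0,0.004,0,0,0,0,0],
    [0,0.008,0,0,0,0,0],
    [0,0.008,0,0,0,0,0],
  ],
)

```text
time_s: 12.82
position: [0.565, -0.3531, 0.1123]
tcp_rot: [[-0.998, -0.065, -0.001], [-0.065, 0.998, 0.0], [0.001, 0.0, -1.0]]
force: [-0.4, -0.1, 0.4]
opening: 0.003
grasp_force: 0.0
```

Request:
move_arm(
  increments=[
    [0,0.005,0,0,0,0,0],
    [0,0.01,0,0,0,0,0],
    [0,0.01,0,0,0,0,0],
  ],
)

```text
time_s: 13.07
position: [0.5651, -0.3502, 0.1124]
tcp_rot: [[-0.998, -0.065, 0.0], [-0.065, 0.998, 0.0], [-0.0, 0.0, -1.0]]
force: [1.1, -0.7, -0.4]
opening: 0.004
grasp_force: 0.2
```

Request:
move_arm(
  increments=[
    [0,0.005,0,0,0,0,0],
    [0,0.01,0,0,0,0,0],
    [0,0.01,0,0,0,0,0],
  ],
)

```text
time_s: 13.32
position: [0.5652, -0.3488, 0.1125]
tcp_rot: [[-0.998, -0.066, 0.001], [-0.066, 0.998, -0.003], [-0.001, -0.003, -1.0]]
force: [0.9, -3.6, -2.5]
opening: 0.004
grasp_force: 2.4
```

Request:
move_arm(
  increments=[
    [0,0.003,0,0,0,0,0],
    [0,0.005,0,0,0,0,0],
    [0,0.005,0,0,0,0,0],
  ],
)

```text
time_s: 13.57
position: [0.5652, -0.3486, 0.1126]
tcp_rot: [[-0.998, -0.066, 0.001], [-0.066, 0.998, -0.005], [-0.001, -0.005, -1.0]]
force: [-0.7, -6.6, -3.5]
opening: 0.005
grasp_force: 3.7
```

That's a firm stop (position held, force rising), so it is at its limit. I back off straight, lift and move clear.

Request:
move_arm(
  increments=[
    [0,-0.02,0,0,0,0,0],
    [0.02,-0.08,0,0,0,0,0],
    [0.02,-0.12,-0.05,0,0,0,0],
    [0.02,-0.12,-0.2,0,0,0,0],
    [0.05,-0.12,-0.35,0,0,0,0],
    [0.2,-0.2,-0.35,0,0,0,0],
    [0.35,-0.25,-0.35,0,0,0,0],
    [0.42,-0.25,-0.35,0,0,0,0],
    [0.42,-0.25,-0.35,0,0,0,0],
    [0.42,-0.25,-0.35,0,0,0,0],
  ],
)

```text
time_s: 14.4
position: [0.4423, -0.4285, 0.2175]
tcp_rot: [[-0.998, -0.062, -0.0], [-0.062, 0.998, 0.003], [0.0, 0.003, -1.0]]
force: [0.8, 0.4, 0.6]
opening: 0.005
grasp_force: 0.0
```

```bash
sed -i 's/slice(150,230),slice(200,300)/slice(150,250),slice(220,330)/;s/slice(140,240),slice(205,330)/slice(140,215),slice(220,345)/' ov.py; python3 b.py 8; python3 ov.py 55 93 ov4
```

```text
14.4 [ 0.4423 -0.4285  0.2175]
side [268.1, 194.6] 0.68 [ 0.558  -0.2529  0.099 ]
side [258 188  30  24 464] [271.0991 199.1379] [ 0.5625 -0.2767  0.099 ]
top [265.8, 172.8] 0.65 [ 0.5592 -0.2255  0.099 ]
top [288 156   9  30 204] [292.1863 170.4216] [ 0.565  -0.2908  0.099 ]
top [246 158  17  30 438] [254.1507 172.6096] [ 0.5598 -0.1966  0.099 ]
```

View pics/ov4.png

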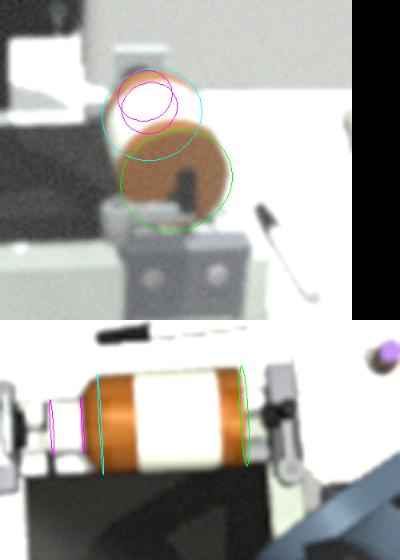

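The stop lies across the bottle's base, and the bottle is still square on both rollers. The robot is clear, so I'm handing in.

```bash
python3 -c "
from rig import workorder
print(workorder.hand_in())"
```

```text
the job is handed in; nothing more can be done
None
```

I've handed the job in: the bottle rests square in the valley on both rollers, and the swing stop is pushed against its limit across the base with the robot clear. The hand-in returned no verdict, and I viewed 11 pictures, one over the limit of 10.

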